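# Clamp the tool block in the drilling jig

## Robot

A 7-joint arm with a two-finger parallel gripper is mounted at the origin on the work surface. World frame = base frame: x ahead of the robot, y to its left, z up, the work surface at z = 0. Lengths are in m, angles in rad, forces in N, time in s.
With the tool pointing down it reaches from about 0.425 to 0.875 m from the base axis. Payload 4.7 kg.
Tool frame: the origin (TCP) lies at the centre of the arm's flange, where the gripper is bolted on; the fingertips stand 173 mm ahead of it and the grasp point (between the pads) lies 155 mm ahead of it; z points along the fingers, y is the direction in which the jaws open and shut (so a half turn about z gives the same grasp; the last joint's range is limited). The gripper opens to 85 mm and grips with 20 to 120 N. Pads are 22 mm wide; open, the fingers measure 114 mm over their backs; the gripper's body (76 mm by 85 mm) begins 54 mm behind the grasp point. The pads swing forward as they close: fully open they stand 13 mm farther back than shut.
Start: joints at [-1.12, 0.321, -0.07, 1.45, 0.023, 1.371, -0.057], TCP at [0.275, 0.589, 0.405] pointing down, gripper open.
Joint ranges: [-2.86, 2.86], [-0.3, 2.09], [-1.38, 1.24], [0.06, 2.45], [-1.56, 4.7], [0.09, 2.05], [-2.69, 2.69]. Speed limits (rad/s): [2.57, 2.57, 3.14, 3.14, 3.14, 3.14, 3.14].

## Interface

Orientations are given as a unit quaternion [x, y, z, w].
In Python, from cell import monitor, vision, job gives the robot as it stands.
- The arm moves only by the tool drive_tool, never from a script. Its argument "series" is one flat list of numbers, 7 for each row, row after row: the shift along the world's x, y, z in units of 500 mm (1.0 is 500 mm), then the turn, a rotation vector about the world's x, y, z in units of 2 rad (1.0 is 2 rad), then the closure, from 0 (fully open) to 1 (shut). A call has 1 to 12 rows; each row shifts and turns the pose as measured when the row begins; what a row does not reach is not made up. A row lasts 1/12 s, in which the tool goes at most 41.7 mm and 7.16 degrees, less where a joint would pass 70% of its speed; a pose out of reach is approached as far as the arm can. A call with a number of a shift or a turn outside -1 to 1 is refused whole. A call with a gripper value outside its range is refused whole. The fingers move at their own pace and stop on an object; "grip_force" is the grip in N (left out, the last holds). Time passes only in rows, so rows that do not move let the fingers close. It gives the time, the measured TCP pose, the force and the opening at its end, in the units of the state.
- monitor.state(): the state, without advancing time (a new reading comes with each control period).
- vision.grab_frame(name): name is "scene" or "top" or "wrist"; returns the picture (480x640x3 uint8, red, green, blue); there is no depth.
- vision.get_calibration(name): a dict with "camera_matrix" (3x3 intrinsics, pixels), "cam_to_world" (4x4, takes a point from camera to world coordinates). Camera axes: x right, y up, looking along -z (the intrinsics and any distortion apply to the point x, -y, -z); pixel columns grow to the right and rows downward; lengths in m; the calibration is good to about 2 mm. The wrist camera is an equidistant fisheye: a pixel r from the principal point sees the ray r / f radians off the axis. A picture is of the moment at which its call begins: read the wrist's pose just before it. get_calibration takes no time and is no camera call; for the wrist camera it gives the pose at the moment of the call.
- job.close_job(): hands the job in, once; it reports no verdict.
The state is a dict: "time": time; "joint_positions": joint angles; "joint_velocities": joint speeds; "joint_torque": joint torques, N m; "tcp_pos": TCP position; "tcp_rot": TCP orientation; "wrist_force": force on the tool from outside, world axes, zero at the start; "wrist_torque": the same for the moment, N m; "width": finger opening in m.
Only numpy, scipy, OpenCV 4.12 (cv2) and the standard library are available. Lean on these libraries where they do the work, as an engineer would, in place of code of your own. Each camera call takes 0.05 s, during which the arm holds its last target. There are 200 camera calls.

## Task

Push the wooden tool block along the jig until its end is fully home against the steel stop, then flip the red clamp lever over past its centre so that it snaps down and clamps the block. Only push with the fingers: do not lift or tip the block, and leave the chuck, the brass collet and the carton of cutters where they are.

Things in the scene. Friction and masses are not known exactly. Their poses are not given: they have to be found in the camera images.
- jig: Grey drilling jig fixed to the bench. Origin on the bench surface; x along the channel to the end stop, y to the clamp side, z up. Base plate 12 mm thick, x -120 to 150, y -65 to 125 mm. Two aluminium rails, x -70 to 120 mm, 16 mm tall, 10 wide, leave a 49 mm channel centred on y = 0. Dark steel stop 34 mm tall above the plate, face at x = 120. Clamp at x = 95, y = 52, between steel cheeks 75 mm tall.
- stop_face (a point): Point in the middle of the stop face, at (120, 0, 32) mm in the jig frame; same axes as the jig. The block is home when its far end touches this face.
- block_center (a point): Centre of the loose light-wood block, 120 mm long (along the channel) x 45 wide x 40 tall, about 0.2 kg, three 18 mm holes in its top. It lies on the jig plate between the rails (its top 52 mm above the bench), 20 to 70 mm short of the stop; a few newtons slide it. Home, its centre is 60 mm before the stop face.
- block_near_end (a point): Middle of the block's end face that is away from the stop (45 x 40 mm, 32 mm above the bench): push here towards the stop.
- clamp_pivot (a point): Hinge of the clamp lever, at (95, 52, 75) mm in the jig frame, with the jig's axes. The hinge axis runs along the jig's x.
- handle_end (a point): Centre of the round end of the red handle, 110 mm from the hinge. Handle 22 mm thick over its outer 55 mm; the end cap stands 11 mm beyond this point. Open, it leans 38 deg to the jig's +y: this point is then 68 mm to +y of the hinge, 161 mm above the bench. Upright, the handle's top is 196 mm above the bench; closed, it leans 32 deg to -y, over the block.
- clamp (a joint): Clamp lever angle, rad: 0 open (handle to the jig's +y, arm raised), grows as the handle is pushed to -y. A spring holds either end: it resists (about 4 to 5 N at the handle end) up to the centre at 0.65, handle about upright, then snaps on by itself. The arm's rubber pad, 52 mm to -y of the hinge, lands on the block at about 1.24 and presses it with about 9 N; with no block it runs to 1.30.
- chuck: Bystander: steel drill chuck standing with its shank up, 56 mm across, 100 mm tall, loose. Origin in the middle of its underside.
- collet: Bystander: brass collet, 44 mm across, 52 mm tall, loose. Origin in the middle of its underside.
- carton: Bystander: small open cardboard carton 90 x 70 x 40 mm with cutters standing in it up to 94 mm tall, loose. Origin in the middle of its underside.
Mind the look-alikes: they are no part of the job. Of the things that look like the part that bears block_center, the largest one is meant.

How it is judged:
On the way, in this order (a step that is already met when the one before it is completed fails the run):
1. the block is home against the stop (within 4 mm) while the clamp is still open (x of block_center in the frame of stop_face above -0.064 m and y of block_center in the frame of stop_face between -0.01 and 0.01 m and z of block_center in the frame of stop_face below 0.006 m and value of joint clamp below 0.3 rad), for 0.2 s.
2. the clamp lever is over its centre and down on the block (value of joint clamp above 1.1 rad), for 0.2 s.
At the end, for the whole second after the job is handed in: The block's far end is within 4 mm of the stop, flat in the channel; the clamp lever rests beyond 1.1 rad with its pad pressing the block (over 3 N); each bystander is within 20 mm of where it stood (x of block_center in the frame of stop_face above -0.064 m and y of block_center in the frame of stop_face between -0.01 and 0.01 m and z of block_center in the frame of stop_face below 0.006 m and value of joint clamp above 1.1 rad and velocity of joint clamp between -0.05 and 0.05 rad/s and contact force between clamp and block above 3 N and distance of each of chuck, collet, carton from where it was at the start of the episode below 0.02 m); the robot touches nothing.
It fails at once if the block is lifted off the jig plate (6 mm) or tipped (z of block_center in the frame of stop_face above 0.006 m or angle between block_center's own z axis and vertical above 0.15 rad).
It fails at once if the chuck is pushed away (20 mm) or knocked over (distance of chuck from where it was at the start of the episode above 0.02 m or angle between chuck's own z axis and vertical above 0.3 rad).
It fails at once if the collet is pushed away (20 mm) or knocked over (distance of collet from where it was at the start of the episode above 0.02 m or angle between collet's own z axis and vertical above 0.3 rad).
It fails at once if the carton is pushed away (20 mm) or knocked over (distance of carton from where it was at the start of the episode above 0.02 m or angle between carton's own z axis and vertical above 0.3 rad).
It also fails if it takes over 43 s, if anything falls off the work surface, if the arm or the gripper's body presses on something with over 40 N, if the wrist force passes 120 N, or if a joint passes its speed limit or range.

## Working session

There is one attempt and no reset: what is moved stays moved. The work goes in short steps, Python scripts to look and compute and a tool call to move; the robot and the scene stay as the last step left them, time stands still between calls to the robot, and variables do not carry over. Pictures are saved under pics/ and viewed, about 8 in all and at most 12, crops included, and the job is handed in when it is done.

Besides the shell and the picture viewer there is one more tool, called after "Call:" as name(argument=value, ...), one argument or row to a line, values as JSON. drive_tool: Moves the arm, as the interface text tells. Shifts and turns lie within -1 to 1; 1 stands for 500 mm of shift or 2 rad of turn. Its arguments: {"type":"object","properties":{"series":{"type":"array","items":{"type":"number"}},"grip_force":{"type":"number"}},"required":["series"]}

```bash
mkdir -p pics
cat > h.py <<'E'
import numpy as np, cv2
from cell import monitor, vision, job
from scipy.spatial.transform import Rotation as R
def grab(n,f):
    c=vision.get_calibration(n); im=vision.grab_frame(n); cv2.imwrite('pics/'+f,im[:,:,::-1]); np.savez('pics/'+f+'.npz',K=c['camera_matrix'],T=c['cam_to_world']); return im
def proj(K,T,P):
    p=(np.asarray(P,float)-T[:3,3])@T[:3,:3]; p=p*[1,-1,-1]; q=p@np.array(K).T; return q[...,:2]/q[...,2:]
E
python3 - <<'E'
from h import *
s=monitor.state(); print({k:np.round(v,3).tolist() for k,v in s.items()})
for n in ['scene','top']:
    grab(n,n+'1.png'); c=vision.get_calibration(n); print(c)
E
```

```text
{'time': 0.0, 'joint_positions': [-1.12, 0.322, -0.07, 1.452, 0.023, 1.371, -0.057], 'joint_velocities': [0.0, 0.001, -0.001, -0.0, -0.001, -0.002, -0.001], 'joint_torque': [-0.0, -49.358, -0.382, -31.434, 0.013, 0.011, -0.0], 'tcp_pos': [0.275, 0.589, 0.404], 'tcp_rot': [0.217, 0.976, -0.001, -0.0], 'wrist_force': [-0.599, 0.449, 0.421], 'wrist_torque': [-0.035, 0.023, 0.032], 'width': 0.085}
{'camera_matrix': array([[615.33236801,   0.        , 321.27897605],
       [  0.        , 615.33236801, 244.98553574],
       [  0.        ,   0.        ,   1.        ]]), 'cam_to_world': array([[ 0.55835984, -0.56785971,  0.60478892,  1.24328981],
       [ 0.82935169,  0.39987786, -0.39022234, -0.4197451 ],
       [-0.02025016,  0.7194672 ,  0.69423114,  0.88835181],
       [ 0.        ,  0.        ,  0.        ,  1.        ]])}
{'camera_matrix': array([[477.73487782,   0.        , 313.01867946],
       [  0.        , 477.73487782, 238.65757478],
       [  0.        ,   0.        ,   1.        ]]), 'cam_to_world': array([[-0.01461004,  0.99899956, -0.04226618,  0.48685263],
       [-0.99970685, -0.01377806,  0.01990912,  0.01751201],
       [ 0.01930685,  0.04254466,  0.998908  ,  1.01548211],
       [ 0.        ,  0.        ,  0.        ,  1.        ]])}
```

View pics/scene1.png

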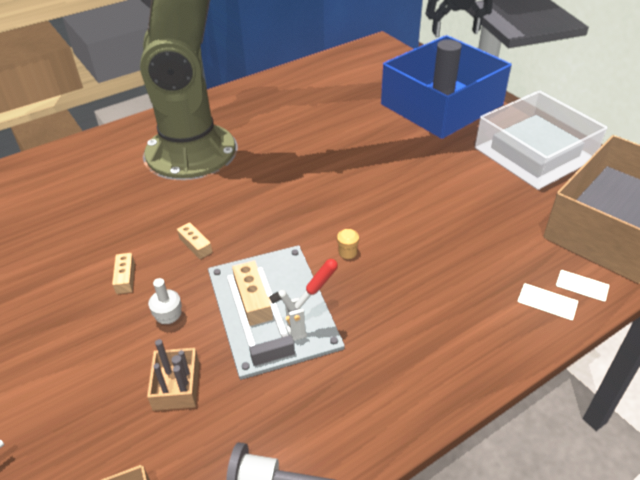

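View pics/top1.png

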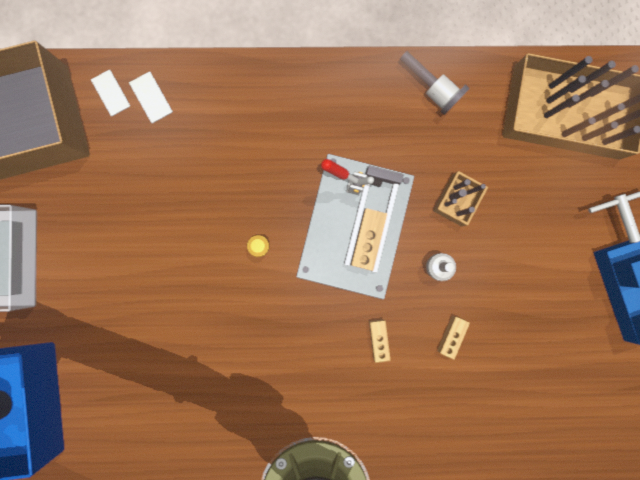

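The scene view shows the jig at about (275,310), with the block in its channel, the red handle tip at (332,266) and the collet at (347,243). The chuck is at (165,305) and the carton at (173,380). In the top view the plate corners are about (328,154), (413,176), (385,298) and (298,277).

Run:
```python
import cv2,numpy as np
a=cv2.imread('pics/top1.png')[145:305,290:420]; b=cv2.imread('pics/scene1.png')[240:380,200:350]
a=cv2.resize(a,None,fx=3.6,fy=3.6,interpolation=cv2.INTER_CUBIC)  # 468x576
b=cv2.resize(b,None,fx=4,fy=4,interpolation=cv2.INTER_CUBIC)
cv2.imwrite('pics/ca.png',a);cv2.imwrite('pics/cb.png',b)
```

```text
(no output)
```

View pics/ca.png

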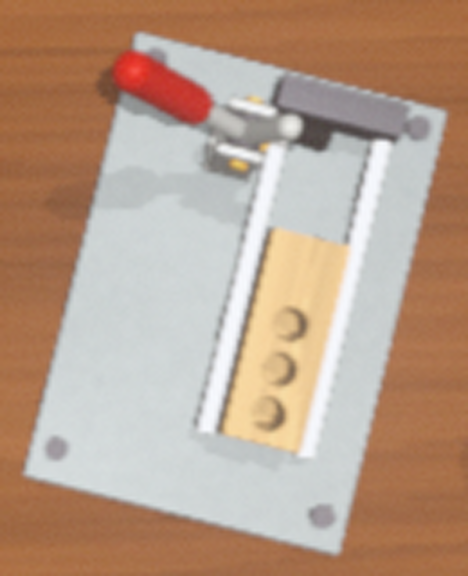

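View pics/cb.png

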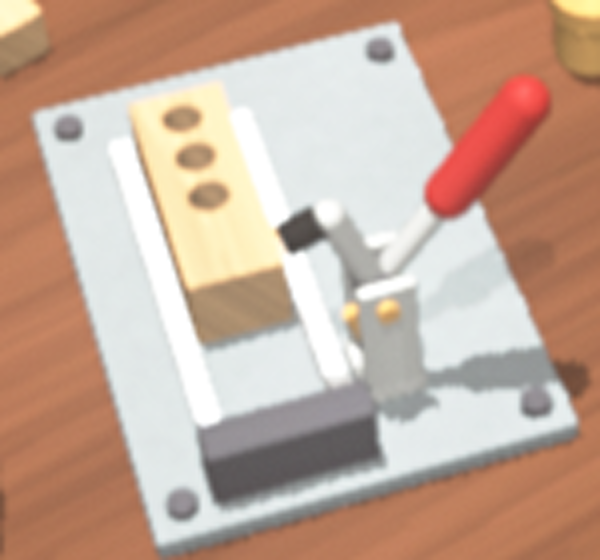

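The crops show the plate corners, the block with its top corners (near end at (220,432) and (298,453) in the top crop), and the handle ball at (130,70) in the top crop and (527,97) in the scene crop. I'll fit the jig pose, then triangulate the block and the handle.

```bash
cat > fit.py <<'E'
from h import *
from scipy.optimize import least_squares
A=np.load('pics/top1.png.npz');B=np.load('pics/scene1.png.npz')
t=lambda p:np.array(p)/3.6+[290,145]
s=lambda p:np.array(p)/4+[200,240]
cor=np.array([[150,125,12],[150,-65,12],[-120,-65,12],[-120,125,12]])/1e3
ct=t([(136,33),(446,110),(340,553),(25,475)]);cs=s([(578,428),(160,543),(35,113),(398,22)])
def W(v,P): 
    return R.from_euler('z',v[3]).apply(P)+v[:3]
f=lambda v:np.r_[(proj(A['K'],A['T'],W(v,cor))-ct).ravel(),(proj(B['K'],B['T'],W(v,cor))-cs).ravel()]
r=least_squares(f,[.55,-.05,0,-.2]);v=r.x;print('jig',v,'res',np.round(r.fun,1))
def tri(a,b):
    g=least_squares(lambda P:np.r_[proj(A['K'],A['T'],P)-a,proj(B['K'],B['T'],P)-b],[.5,0,.05]);return g.x,np.abs(g.fun).max()
J=lambda P:R.from_euler('z',-v[3]).apply(P-v[:3])*1e3
for n,a,b in [('far+y',(270,229),(287,262)),('far-y',(350,244),(190,290)),('near+y',(220,432),(222,84)),('near-y',(298,453),(130,102)),('handle',(130,70),(527,97))]:
    P,e=tri(t(a),s(b));print(n,np.round(P,4),'jig',np.round(J(P),1),round(e,2))
def triw(a,b):
    P,e=tri(np.array(a),np.array(b));print(np.round(P,3),'jig',np.round(J(P)),e)
triw((258,246),(348,237)) #collet top
triw((445,267),(161,285)) #chuck shank top
for n,p in [('stop',(120,0,32)),('pivot',(95,52,75)),('hend',(95,120,161)),('nearhome',(0,0,32))]: print(n,np.round(W(v,np.array(p)/1e3),4))
np.save('jig.npy',v)
E
python3 fit.py
```

```text
jig [ 0.53399955 -0.11654295 -0.00442594 -0.26306264] res [-0.9 -1.  -0.7 -0.3 -1.5 -0.1 -1.4 -0.6 -0.5 -1.1 -1.3  1.  -1.4  0.3
 -1.2  0.3]
far+y [ 0.5883 -0.1075  0.0472] jig [50.1 22.8 51.6] 0.57
far-y [ 0.5792 -0.152   0.0494] jig [ 52.9 -22.5  53.8] 0.74
near+y [ 0.4741 -0.0767  0.0478] jig [-68.2  22.9  52.3] 0.79
near-y [ 0.4618 -0.1199  0.0507] jig [-68.8 -22.   55.1] 0.89
handle [ 0.6573 -0.0237  0.1615] jig [ 94.9 121.7 165.9] 0.78
[0.516 0.112 0.04 ] jig [-77. 216.  45.] 0.8980291077361358
[ 0.467 -0.258  0.087] jig [ -28. -154.   92.] 0.2405695867915938
stop [ 0.6499 -0.1477  0.0276]
pivot [ 0.6393 -0.091   0.0706]
hend [ 0.6569 -0.0254  0.1566]
nearhome [ 0.534  -0.1165  0.0276]
```

Call:
drive_tool(
  series=[0.018,-0.075,0,0,0,0.0072,1,0.018,-0.075,0,0,0,0.0072,1,0.018,-0.075,0,0,0,0.0072,1,0.018,-0.075,0,0,0,0.0072,1,0.018,-0.075,0,0,0,0.0072,1,0.018,-0.075,0,0,0,0.0072,1,0.018,-0.075,0,0,0,0.0072,1,0.018,-0.075,0,0,0,0.0072,1,0.018,-0.075,0,0,0,0.0072,1,0.018,-0.075,0,0,0,0.0072,1,0.018,-0.075,0,0,0,0.0072,1,0.018,-0.075,0,0,0,0.0072,1],
)

```text
time: 1.1
tcp_pos: [0.3765, 0.1249, 0.3938]
tcp_rot: [0.119, 0.993, -0.004, -0.005]
wrist_force: [1.2, -0.6, 0.0]
width: 0.0003
```

Call:
drive_tool(
  series=[0.02,-0.055,0,0,0,-0.002,1,0.02,-0.055,0,0,0,-0.002,1,0.02,-0.055,0,0,0,-0.002,1,0.02,-0.055,0,0,0,-0.002,1,0.018,-0.055,0,0,0,-0.002,1,0.018,-0.055,0,0,0,-0.002,1,0.015,-0.05,-0.02,0,0,-0.002,1,0,0,0,0,0,0,1],
)

```text
time: 1.77
tcp_pos: [0.4415, -0.085, 0.3828]
tcp_rot: [0.139, 0.99, -0.004, -0.004]
wrist_force: [-0.5, 0.7, -1.8]
width: 0.0002
```

```bash
cat > st.py <<'E'
from h import *
s=monitor.state(); v=np.load('jig.npy'); r=R.from_quat(s['tcp_rot']); P=s['tcp_pos']
tip=P+r.apply([0,0,.173]); J=lambda P:np.round(R.from_euler('z',-v[3]).apply(P-[v[0],v[1],0])*1e3,1)
print(s['time'],'tcp',np.round(P,4),'tipW',np.round(tip,4),'tipJ',J(tip),'width',s['width'])
yd=R.from_euler('z',v[3]).as_matrix(); tgt=R.from_matrix(np.c_[-yd[:,0],yd[:,1],-yd[:,2]])
print('rotvec to aligned/2:',np.round((tgt*r.inv()).as_rotvec()/2,4),'F',np.round(s['wrist_force'],1),np.round(s['joint_positions'],2))
E
python3 st.py
```

```text
1.7667 tcp [ 0.4415 -0.085   0.3828] tipW [ 0.4398 -0.0861  0.2098] tipJ [-98.9   4.9 209.8] width 0.00015313440241788434
rotvec to aligned/2: [ 0.0032 -0.0049  0.0083] F [-0.5  0.7 -1.8] [-0.54 -0.14  0.62  1.97  0.09  1.3   1.34]
```

Call:
drive_tool(
  series=[0,-0.001,-0.036,0.0004,-0.0006,0.001,1,0,-0.001,-0.036,0.0004,-0.0006,0.001,1,0,-0.001,-0.036,0.0004,-0.0006,0.001,1,0,-0.001,-0.036,0.0004,-0.0006,0.001,1,0,-0.001,-0.036,0.0004,-0.0006,0.001,1,0,-0.001,-0.036,0.0004,-0.0006,0.001,1,0,-0.001,-0.036,0.0004,-0.0006,0.001,1,0,-0.001,-0.036,0.0004,-0.0006,0.001,1,0,0,-0.03,0,0,0,1,0,0,0,0,0,0,1],
)

```text
time: 2.6
tcp_pos: [0.4387, -0.0875, 0.2162]
tcp_rot: [0.133, 0.991, 0.002, -0.001]
wrist_force: [-1.0, 0.2, 0.6]
width: -0.0001
```

```bash
python3 st.py; python3 -c "
from h import *
grab('scene','s2.png');a=cv2.imread('pics/s2.png')[180:380,180:380];cv2.imwrite('pics/s2c.png',cv2.resize(a,None,fx=3,fy=3,interpolation=cv2.INTER_CUBIC))"
```

```text
2.6 tcp [ 0.4387 -0.0875  0.2162] tipW [ 0.4384 -0.0867  0.0432] tipJ [-100.1    3.9   43.2] width -8.645699388558688e-05
rotvec to aligned/2: [-0.0022 -0.0008  0.0017] F [-1.   0.2  0.6] [-0.51  0.09  0.68  2.16 -0.07  0.92  1.52]
```

View pics/s2c.png

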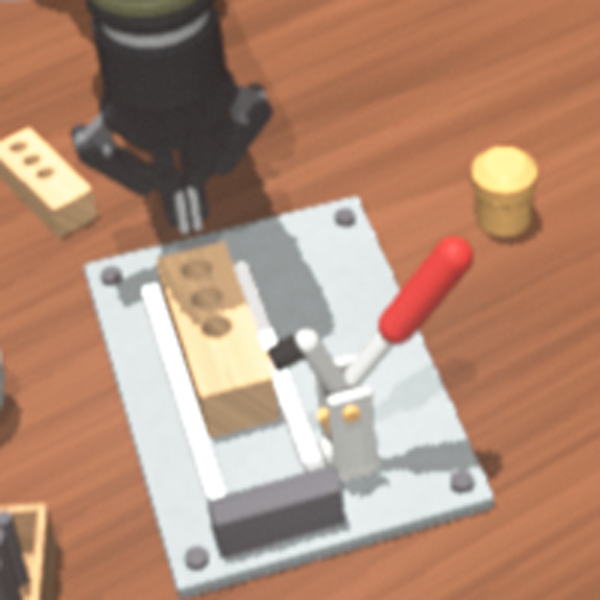

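The crop shows the shut fingers at (187,210), just behind the block's near end at (195,260). They are clear of everything else. Next I lower slightly and push.

Call:
drive_tool(
  series=[-0.002,-0.008,-0.016,0,0,0.001,1,0.019,-0.005,0,0,0,0,1,0.019,-0.005,0,0,0,0,1,0.019,-0.005,0,0,0,0,1,0.019,-0.005,0,0,0,0,1,0.019,-0.005,0,0,0,0,1,0.019,-0.005,0,0,0,0,1,0,0,0,0,0,0,1],
)

```text
time: 3.32
tcp_pos: [0.5042, -0.1077, 0.2131]
tcp_rot: [0.13, 0.991, 0.003, 0.003]
wrist_force: [0.8, 0.3, 0.2]
width: 0.0001
```

```bash
python3 st.py
```

```text
3.3167 tcp [ 0.5042 -0.1077  0.2131] tipW [ 0.5054 -0.1066  0.0401] tipJ [-30.2   2.1  40.1] width 0.0001209153190564094
rotvec to aligned/2: [-0.003   0.0034 -0.0008] F [0.8 0.3 0.2] [-0.44  0.26  0.67  2.01 -0.21  0.93  1.65]
```

Call:
drive_tool(
  series=[0.012,-0.004,-0.004,0,0,0,1,0.012,-0.004,-0.004,0,0,0,1,0,0,0,0,0,0,1],
)

```text
time: 3.57
tcp_pos: [0.5184, -0.1122, 0.2095]
tcp_rot: [0.13, 0.991, 0.003, 0.003]
wrist_force: [-0.2, -0.5, 0.1]
width: 0.0004
```

Call:
drive_tool(
  series=[0.006,-0.0016,-0.002,0,0,0,1,0,0,0,0,0,0,1],
)

```text
time: 3.73
tcp_pos: [0.5217, -0.1132, 0.2082]
tcp_rot: [0.13, 0.991, 0.003, 0.003]
wrist_force: [-1.7, 0.1, 0.2]
width: 0.0003
```

```bash
python3 st.py
```

```text
3.7333 tcp [ 0.5217 -0.1132  0.2082] tipW [ 0.5228 -0.1121  0.0352] tipJ [-11.9   1.4  35.2] width 0.00032312975944919436
rotvec to aligned/2: [-0.003   0.0033 -0.0009] F [-1.7  0.1  0.2] [-0.42  0.31  0.66  1.97 -0.24  0.94  1.68]
```

Nearly home by position, but there is no stop force yet. I'll take small steps until the force rises.

Call:
drive_tool(
  series=[0.006,-0.0016,0,0,0,0,1,0,0,0,0,0,0,1],
)

```text
time: 3.9
tcp_pos: [0.5243, -0.114, 0.2079]
tcp_rot: [0.13, 0.991, 0.004, 0.002]
wrist_force: [0.2, 0.3, 0.3]
width: -0.0002
```

Call:
drive_tool(
  series=[0.006,-0.0016,0,0,0,0,1,0,0,0,0,0,0,1],
)

```text
time: 4.07
tcp_pos: [0.5251, -0.1143, 0.2073]
tcp_rot: [0.13, 0.991, 0.005, -0.002]
wrist_force: [0.2, -0.0, -0.3]
width: 0.0003
```

```bash
python3 st.py; python3 -c "
from h import *
grab('top','t3.png');grab('scene','s3.png');f=lambda n,y,x:cv2.resize(cv2.imread('pics/'+n)[y:y+140,x:x+130],None,fx=3,fy=3,interpolation=cv2.INTER_CUBIC)
cv2.imwrite('pics/c3.png',np.hstack([f('t3.png',150,300),f('s3.png',240,215)]))"
```

```text
4.0667 tcp [ 0.5251 -0.1143  0.2073] tipW [ 0.5247 -0.1127  0.0344] tipJ [-10.    1.3  34.4] width 0.0003076022305965779
rotvec to aligned/2: [-0.0047 -0.0012 -0.0009] F [ 0.2 -0.  -0.3] [-0.41  0.32  0.66  1.96 -0.25  0.95  1.68]
```

View pics/c3.png

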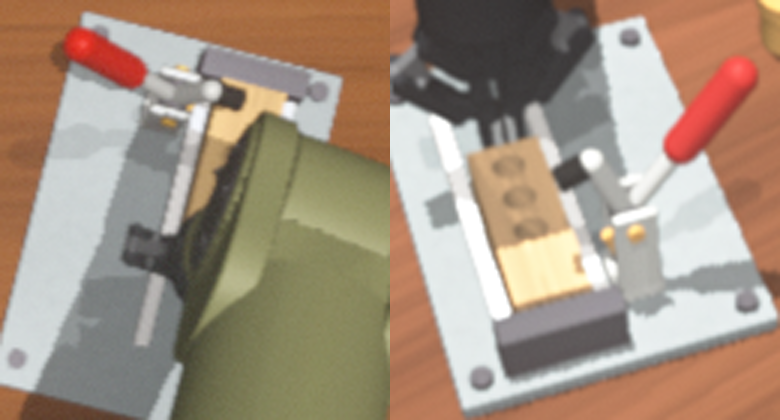

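The block's far end looks to be at the stop, and the last step advanced only 0.8 mm. One more push should confirm it.

Call:
drive_tool(
  series=[0.01,-0.0027,0,0,0,0,1],
)

```text
time: 4.25
tcp_pos: [0.5272, -0.115, 0.2067]
tcp_rot: [0.13, 0.991, 0.006, -0.007]
wrist_force: [-23.1, 5.9, 14.5]
width: 0.0002
```

Call:
drive_tool(
  series=[0.01,-0.0027,0,0,0,0,1,0,0,0,0,0,0,1],
)

```text
time: 4.42
tcp_pos: [0.5284, -0.1155, 0.2055]
tcp_rot: [0.13, 0.991, 0.007, -0.014]
wrist_force: [0.2, 0.1, -0.1]
width: -0.0003
```

```bash
python3 st.py
```

```text
4.4167 tcp [ 0.5284 -0.1155  0.2055] tipW [ 0.524  -0.1124  0.0326] tipJ [-10.7   1.4  32.6] width -0.00033299530130259474
rotvec to aligned/2: [-0.0089 -0.0128 -0.001 ] F [ 0.2  0.1 -0.1] [-0.4   0.34  0.66  1.94 -0.26  0.97  1.7 ]
```

The push met a firm 23 N at the stop, so the block is home. Next I back off, rise, and quarter-turn the tool so that the flat side of the fingers faces the handle.

Call:
drive_tool(
  series=[-0.04,0.011,0,0,0,0,1,-0.02,0.005,0.03,0,0,0,1,0,0,0.07,0,0,0,1,0,0,0.07,0,0,0.03,1,0,0,0.07,0,0,0.06,1,0,0,0.07,0,0,0.06,1,0,0,0.07,0,0,0.06,1,0,0,0.04,0,0,0.06,1,0.02,0.02,0,0,0,0.06,1,0.03,0.03,0,0,0,0.06,1,0.03,0.03,0,0,0,0.06,1,0.03,0.03,0,0,0,0.06,1],
)

```text
time: 5.42
tcp_pos: [0.5528, -0.0577, 0.4323]
tcp_rot: [-0.386, 0.923, -0.004, 0.001]
wrist_force: [0.7, -0.2, -0.8]
width: 0.0004
```

```bash
sed -i 's/^yd=.*/yd=R.from_euler("z",v[3]).as_matrix(); Z=R.from_euler("z",np.pi\/2 if s["time"]>4.5 else 0); tgt=Z*R.from_matrix(np.c_[-yd[:,0],yd[:,1],-yd[:,2]])/' st.py; python3 st.py
```

```text
5.4167 tcp [ 0.5528 -0.0577  0.4323] tipW [ 0.5537 -0.059   0.2593] tipJ [  4.1  60.7 259.3] width 0.00039813379297129573
rotvec to aligned/2: [0.0029 0.0037 0.2579] F [ 0.7 -0.2 -0.8] [-0.52  0.11  0.63  1.67 -0.06  1.38  2.48]
```

Joint 7 grows with a +z turn and is now near its limit, so I'll turn the other way to −90° instead.

Call:
drive_tool(
  series=[0.019,0.013,0,0,0,-0.06,1,0.019,0.013,0,0,0,-0.06,1,0.019,0.013,0,0,0,-0.06,1,0.019,0.013,0,0,0,-0.06,1,0.019,0.013,0,0,0,-0.06,1,0.019,0.013,0,0,0,-0.06,1,0.019,0.013,0,0,0,-0.06,1,0.019,0.013,0,0,0,-0.06,1,0.019,0.013,0,0,0,-0.06,1,0.019,0.013,0,0,0,-0.06,1,0.019,0.013,0,0,0,-0.06,1,0.019,0.013,0,0,0,-0.06,1],
)

```text
time: 6.42
tcp_pos: [0.6789, 0.0284, 0.4372]
tcp_rot: [0.339, 0.941, -0.009, 0.011]
wrist_force: [-1.0, -0.7, 0.7]
width: -0.0004
```

Call:
drive_tool(
  series=[0,0,0,0,0,-0.06,1,0,0,0,0,0,-0.06,1,0,0,0,0,0,-0.06,1,0,0,0,0,0,-0.06,1,0,0,0,0,0,-0.06,1,0,0,0,0,0,-0.06,1,0,0,0,0,0,-0.06,1,0,0,0,0,0,-0.06,1,0,0,0,0,0,-0.06,1,0,0,0,0,0,0,1],
)

```text
time: 7.25
tcp_pos: [0.6858, 0.0349, 0.4382]
tcp_rot: [0.788, 0.615, -0.01, 0.015]
wrist_force: [-0.6, -0.4, 0.2]
width: -0.0
```

```bash
sed -i 's/np.pi\/2 if/-np.pi\/2 if/' st.py; python3 st.py
```

```text
7.25 tcp [0.6858 0.0349 0.4382] tipW [0.6861 0.0288 0.2653] tipJ [109.1 179.9 265.3] width -2.4218831798013518e-05
rotvec to aligned/2: [ 0.0177  0.0009 -0.0086] F [-0.6 -0.4  0.2] [-0.75  0.53  0.98  1.33 -0.4   1.5  -0.05]
```

Call:
drive_tool(
  series=[-0.0055,-0.004,-0.04,0.003,0,-0.0014,1,-0.0055,-0.004,-0.04,0.003,0,-0.0014,1,-0.0055,-0.004,-0.04,0.003,0,-0.0014,1,-0.0055,-0.004,-0.04,0.003,0,-0.0014,1,-0.0055,-0.004,-0.04,0.003,0,-0.0014,1,-0.0055,-0.004,-0.03,0.003,0,-0.0014,1,0,0,0,0,0,0,1],
)

```text
time: 7.83
tcp_pos: [0.6711, 0.0242, 0.3218]
tcp_rot: [0.785, 0.619, 0.007, 0.005]
wrist_force: [-0.4, 0.4, -0.0]
width: -0.0001
```

```bash
python3 st.py; python3 -c "
from h import *
grab('top','t4.png');grab('scene','s4.png');f=lambda n,y,x:cv2.resize(cv2.imread('pics/'+n)[y:y+160,x:x+130],None,fx=3,fy=3,interpolation=cv2.INTER_CUBIC)
cv2.imwrite('pics/c4.png',np.hstack([f('t4.png',140,290),f('s4.png',220,240)]))"
```

```text
7.8333 tcp [0.6711 0.0242 0.3218] tipW [0.6742 0.0243 0.1488] tipJ [ 98.7 172.4 148.8] width -5.117172539191775e-05
rotvec to aligned/2: [-0.0001  0.009  -0.0143] F [-0.4  0.4 -0. ] [-0.75  0.56  0.94  1.53 -0.46  1.27  0.02]
```

View pics/c4.png

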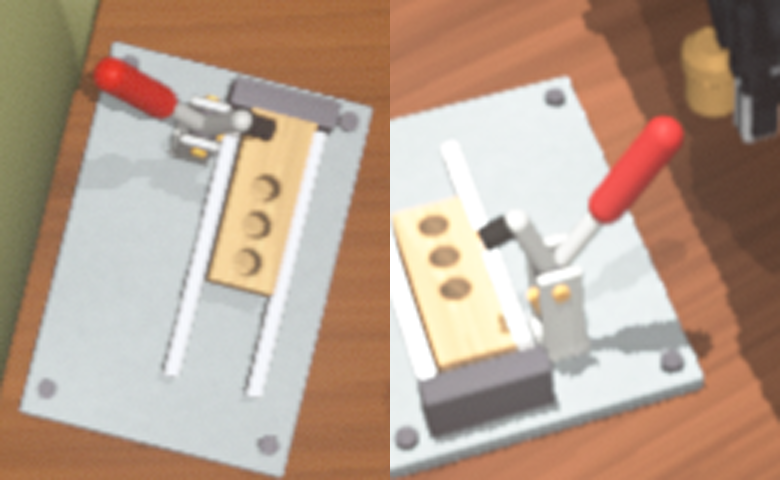

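Left (top view): the block's far end is against the dark stop. Right (scene view): the fingertips are at (755,125), on the +y side of the handle ball at (662,133) and clear of the collet. Next I push along jig −y.

Call:
drive_tool(
  series=[-0.014,-0.029,0,0,0.003,-0.005,1,-0.008,-0.029,0,0,0.003,-0.005,1,-0.008,-0.029,0,0,0,0,1,-0.008,-0.029,0,0,0,0,1,-0.008,-0.029,0,0,0,0,1],
)

```text
time: 8.35
tcp_pos: [0.6528, -0.0415, 0.3332]
tcp_rot: [0.786, 0.618, 0.015, 0.001]
wrist_force: [0.4, 6.3, 5.0]
width: 0.0006
```

```bash
python3 st.py
```

```text
8.35 tcp [ 0.6528 -0.0415  0.3332] tipW [ 0.6571 -0.0385  0.1603] tipJ [ 98.6 107.4 160.3] width 0.0006405587154636009
rotvec to aligned/2: [-0.0088  0.0127 -0.012 ] F [0.4 6.3 5. ] [-0.68  0.51  0.96  1.57 -0.45  1.27  0.11]
```

Contact is made at about 8 N. I'll continue, correcting the upward drift.

Call:
drive_tool(
  series=[-0.009,-0.029,-0.01,0,0,0,1,-0.009,-0.029,-0.01,0,0,0,1,-0.009,-0.029,-0.008,0,0,0,1,-0.009,-0.029,-0.006,0,0,0,1],
)

```text
time: 8.68
tcp_pos: [0.6352, -0.1045, 0.3242]
tcp_rot: [0.785, 0.619, 0.023, 0.003]
wrist_force: [-0.2, 0.1, -0.1]
width: -0.0002
```

```bash
python3 st.py
```

```text
8.6833 tcp [ 0.6352 -0.1045  0.3242] tipW [ 0.6421 -0.1002  0.1514] tipJ [100.1  43.8 151.4] width -0.0002328820834193368
rotvec to aligned/2: [-0.012   0.0201 -0.0135] F [-0.2  0.1 -0.1] [-0.6   0.49  0.97  1.62 -0.46  1.24  0.22]
```

The force is back to zero, so the lever has probably snapped over. I'll retreat to +y and up, then check.

Call:
drive_tool(
  series=[0.015,0.056,0.02,0,0,0,1,0.015,0.056,0.05,0,0,0,1,0.015,0.056,0.06,0,0,0,1,0.015,0.056,0.06,0,0,0,1,0.015,0.056,0.06,0,0,0,1,0,0,0,0,0,0,1,0,0,0,0,0,0,1],
)

```text
time: 9.27
tcp_pos: [0.666, 0.0143, 0.4623]
tcp_rot: [0.794, 0.607, 0.024, 0.008]
wrist_force: [-0.2, -1.4, -0.5]
width: -0.0
```

```bash
python3 st.py; python3 -c "
from h import *
grab('top','t5.png');grab('scene','s5.png');f=lambda n,y,x:cv2.resize(cv2.imread('pics/'+n)[y:y+160,x:x+130],None,fx=3,fy=3,interpolation=cv2.INTER_CUBIC)
cv2.imwrite('pics/c5.png',np.hstack([f('t5.png',140,290),f('s5.png',220,215)]))"
```

```text
9.2667 tcp [0.666  0.0143 0.4623] tipW [0.6743 0.0172 0.2895] tipJ [100.7 165.6 289.5] width -1.679003221351439e-05
rotvec to aligned/2: [-0.0083  0.024   0.0012] F [-0.2 -1.4 -0.5] [-0.76  0.45  1.01  1.37 -0.4   1.48 -0.05]
```

View pics/c5.png

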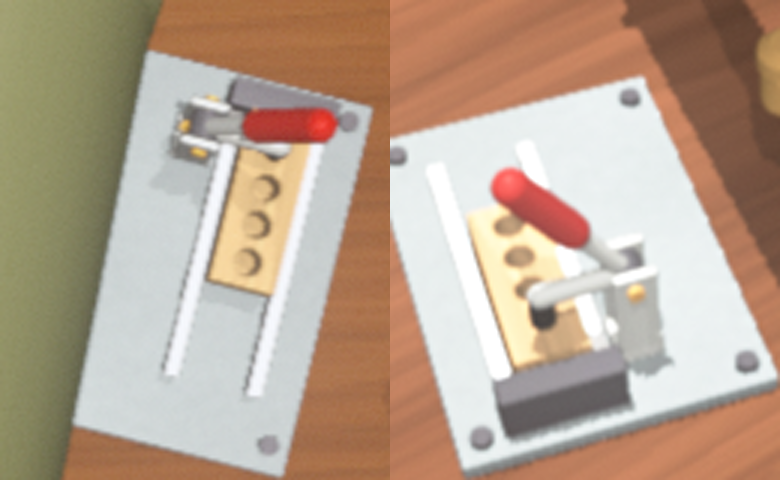

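View pics/s5.png

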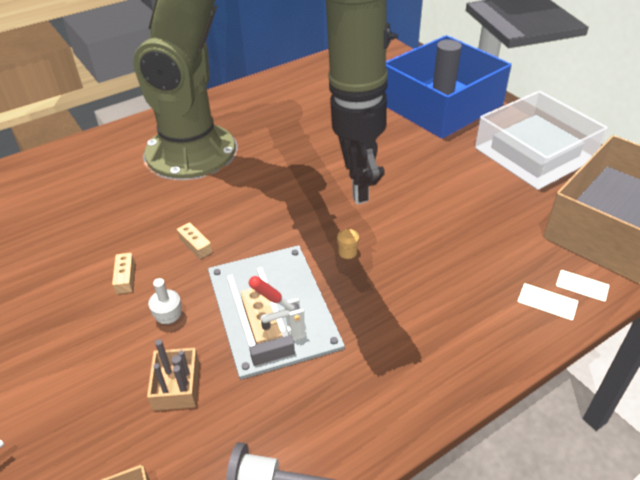

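The lever is over with its pad on the block. The block is unmoved at the stop, with its near end at (240,285) in the top crop as before. The chuck (165,305), carton (173,380) and collet (347,243) stand where they were, and the arm is clear.

```bash
python3 -c "
from cell import job
print(job.close_job())"
```

```text
the job is handed in; nothing more can be done
None
```

I pushed the block about 69 mm along the channel to the stop, then pushed the clamp lever over with the shut fingers. It snapped down onto the block. I handed the job in at about 9.4 s; no verdict was reported.

**Last checks**
- **Block:** the final push met 23 N at the stop. The last pictures show the block still home against it.
- **Clamp:** the handle leans to −y and the pad is on the block. I judged the lever angle and the pad force only from the pictures.
- **Bystanders:** the chuck, collet and carton are where they stood, and the arm is clear of everything.

**What disagreed or went wrong**
- The two-view fit put the bench 4 mm too low, and the handle end came out 5 mm above its stated height. I used the heights given in the text.
- The force reading fell back to about 0 between pushes at the stop, so I read contact from the 23 N taken during a push.
- I first turned the wrist the wrong way, towards joint 7's limit (2.48 of 2.69 rad), and reversed it without touching anything.

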